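# Close the test box's access cover and hold its free end down

### The job

Pick up the loose access cover and lower it, without dropping it, onto the open shielded test box so that it sits in the opening with its wing fastener at the end away from the sprung copper strip; then turn the wing clockwise until the slot in its top lines up with the length of the cover and the two index marks beside it, which latches that end. The other end will still stand a few millimetres up on the spring strip: press that end down until it is fully home against the box's frame and finish while still holding it pressed there, so that I can put in its two screws. Leave the other things on the desk where they are.

Things in the scene. Friction and masses are not known exactly. Their poses are not given: they have to be found in the camera images.
- box: Open grey metal test box with a circuit board inside, fixed, 190 (x) x 124 (y) x 70 mm high; origin at the centre of its underside. Flat top frame 4 mm thick round an opening 158 x 100 mm; frame 16 mm wide at the ends, 12 mm at the sides. Its +x end has the copper strip and two tapped holes; its plain -x end has three brass connectors on the outer face, 15 mm out, 38 mm up.
- strip (a joint): Sprung copper strip, 84 (along box y) x 6 mm, in the frame of the box's +x end, at box x = 84 mm. 0: free, 4 mm above the frame; 0.004 m: pressed level with it. Pushes up with 4 N at 0, 9 N at 0.004, so it carries the resting cover's end. To press it home takes about 8 N on press_spot, 14 N at the cover's middle; 10 to 20 N is sure.
- cover: Loose grey metal cover, plate 190 (x) x 124 (y) x 4 mm, about 0.45 kg. Origin: centre of the plate's underside, z up, 12 mm above the desk at the start. Two rails below (154 mm along x, outer faces at y = +-48, 12 mm deep, round-edged) drop into the opening with 2 mm play. Seated: x axes of cover and box alike, origin 70 mm above the box's (72 mm, tilted 1.3 degrees, while the strip is free).
- handle (a point): Middle of the bar of the cover's black bridge handle, 36 mm above the cover's origin. The bar is 56 mm long along the cover's x, 12 mm wide (y), 11 mm thick; 27 mm free height under it to the plate.
- press_spot (a point): A bare place on top of the cover's plate near its +x end (screw holes at x = 87, y = +-53 mm): cover x = 66, y = 0, 4 mm above the cover's origin plane. Bare plate from x = 45 to 95 mm.
- cover_end (a point): Point on the underside of the cover's plate at its +x (screw hole) end, cover x = 87 mm, y = 0. Home against the frame it is 70 mm above the box's origin; on the free strip about 4 mm higher.
- latch (a joint): Quarter-turn wing fastener on the cover. 0 = open, wing and slot along the cover's y; grows clockwise from above to its stop at 1.571 = closed, slot along the cover's x in line with two black index marks. Starts at 0.08 to 0.35; takes 0.08 N m, stays where left. Its 24 mm cam below points to -y when open, and closed lies 3 mm under the box's -x frame; the cover goes in only with it near open.
- latch_top (a point): Centre of the top of the wing, on the fastener's axis: cover x = -64, y = 0, 33 mm above the cover's origin plane. The wing is steel, 34 mm long, 12 mm thick, 25 mm tall, on a round foot 30 mm across whose top is 4 mm above the plate's top.
- screwdriver: Leave alone: crosshead screwdriver with a black handle, about 170 mm long, lying. Origin at its underside.
- parts_tin: Leave alone: round open steel tin, 68 mm across, 16 mm high, with two small screws in it. Origin at its underside.
- solder_spool: Leave alone: reel of solder wire, 60 mm across, 28 mm high. Origin at its underside.
- multimeter: Leave alone: hand-held multimeter 140 x 74 x 40 mm, lying. Origin at its underside.
- cutters: Leave alone: small cutting pliers with orange grips, about 130 mm long, 12 mm high. Origin at its underside.
- tweezers: Leave alone: steel tweezers, about 125 mm long, 5 mm high. Origin at its underside.
- tip_cleaner: Leave alone: round tin of brass wool, 72 mm across, 37 mm high. Origin at its underside.
Not all that is in view belongs to the job. Leave any pink look-alike of the cover alone. What is shaped like the box but red is not meant.

How it is judged:
On the way, in this order (a step that is already met when the one before it is completed fails the run):
1. the cover sits in the opening, wing fastener at the end away from the strip, fastener still open (x of cover in the frame of box between -0.004 and 0.004 m and y of cover in the frame of box between -0.004 and 0.004 m and z of cover in the frame of box below 0.0745 m and x of latch_top in the frame of box below -0.055 m and angle between the x axis of cover and the x axis of box, either way round below 0.05 rad and angle between cover's own z axis and vertical below 0.045 rad and value of joint latch below 0.6 rad), for 0.2 s.
2. the fastener is turned until its slot lines up, with the cover seated (x of cover in the frame of box between -0.004 and 0.004 m and y of cover in the frame of box between -0.004 and 0.004 m and z of cover in the frame of box below 0.0745 m and x of latch_top in the frame of box below -0.055 m and angle between the x axis of cover and the x axis of box, either way round below 0.05 rad and value of joint latch above 1.43 rad), for 0.2 s.
At the end, for the whole second after the job is handed in: Cover seated in the opening (within 4 mm, wing away from the strip), wing within 8 degrees of its closed stop, the strip end within 1.5 mm of the frame, strip pressed at least 2.5 mm, cover level and still, and the robot pushing on it with over 3 N, all through the last second (x of cover in the frame of box between -0.004 and 0.004 m and y of cover in the frame of box between -0.004 and 0.004 m and z of cover in the frame of box below 0.0725 m and x of latch_top in the frame of box below -0.055 m and angle between the x axis of cover and the x axis of box, either way round below 0.05 rad and value of joint latch above 1.43 rad and z of cover_end in the frame of box below 0.0715 m and value of joint strip above 0.0025 m and angle between cover's own z axis and vertical below 0.02 rad and contact force between any of the fingers, the arm and cover above 3 N and linear speed of cover below 0.02 m/s); the arm keeps its last pose, push and grip.
It fails at once if the cover is dropped or thrown (contact force between each of the arm, the fingers and cover below 0.05 N and linear speed of cover above 0.5 m/s).
It fails at once if another thing on the desk is moved more than 30 mm (distance of any of screwdriver, parts_tin, solder_spool, multimeter, cutters, tweezers, tip_cleaner from where it was at the start of the episode above 0.03 m).
It also fails if it takes over 67 s, if anything falls off the work surface, if the arm or the gripper's body presses on something with over 40 N, if the wrist force passes 120 N, or if a joint passes its speed limit or range.

### The arm

A 7-joint arm with a two-finger parallel gripper is mounted at the origin on the work surface. World frame = base frame: x ahead of the robot, y to its left, z up, the work surface at z = 0. Lengths are in m, angles in rad, forces in N, time in s.
With the tool pointing down it reaches from about 0.4 to 0.85 m from the base axis. Payload 10.4 kg.
Tool frame: the origin (TCP) lies at the very end of the fingers, on their centre line; the grasp point (between the pads) lies manip.grasp_offset behind it (manip.grasp_offset is the distance from the TCP to the grasp point, in m); z points along the fingers, x is the direction in which the jaws open and shut, and the axes are right-handed (so a half turn about z gives the same grasp; the last joint's range is limited). The gripper opens to 85 mm and grips with 20 to 120 N. Pads are 22 mm wide; open, the fingers measure 114 mm over their backs; the gripper's body (76 mm by 85 mm) begins 54 mm behind the grasp point. The pads swing forward as they close: fully open they stand 13 mm farther back than shut.
Start: joints at [-1.319, 0.332, -0.065, 1.46, 0.022, 1.35, -0.088], TCP at [0.17, 0.602, 0.231] pointing down, gripper open.
Joint ranges: [-2.6, 2.6], [-0.5, 2.12], [-1.47, 1.34], [0.16, 2.42], [-1.27, 4.41], [0.06, 2.06], [-2.6, 2.6]. Speed limits (rad/s): [2.22, 2.22, 2.79, 2.79, 3.14, 3.14, 3.14].

### API

Orientations are given as a unit quaternion [x, y, z, w].
In Python, from workcell import manip gives the robot as it stands.
- The arm moves only by the shell command python3 -m crank 'ROWS' [FORCE]. ROWS is JSON, a list that holds one entry, the list of rows, each a list of 7 numbers: the shift along the world's x, y, z in units of 60 mm (1.0 is 60 mm), then the turn, a rotation vector about the world's x, y, z in units of 5 degrees (1.0 is 5 degrees), then the finger opening in mm, from 0 to 85.4. A call has 1 to 8 rows; each row shifts and turns the commanded pose from where the row before left it; what a row does not reach is not made up. A row lasts 1/8 s, in which the tool goes at most 62.5 mm and 10.7 degrees, less where a joint would pass 70% of its speed; a pose out of reach is approached as far as the arm can. A call is refused whole if a number of a shift passes 1 or a number of a turn 1, either way. A call with a gripper value outside its range is refused whole. The fingers move at their own pace and stop on an object; FORCE is the grip in N (left out, the last holds). Time passes only in rows, so rows that do not move let the fingers close. It gives the time, the measured TCP pose, the force and the opening at its end, in the units of the state.
- manip.get_obs(): the state, without advancing time (a new reading comes with each control period).
- manip.camera(name): name is "side" or "top"; returns (picture, depth): 384x512x3 uint8, blue, green, red; 384x512 float32, m along the optical axis (not along the pixel's ray), 0 where there is no reading.
- manip.get_calibration(name): a dict with "fx", "fy", "cx", "cy" (pixels), "k1" (the pictures are not rectified: a ray, as slopes to the right and down, at radius r is drawn at 1 + k1 r^2 times it, then the intrinsics apply), "rvec" (rotation vector, rad) and "tvec" (3), from world to camera coordinates, as OpenCV has them. Camera axes: x right, y down, z forward; pixel columns grow to the right and rows downward; lengths in m; the calibration is good to about 2 mm. A picture is of the moment at which its call begins. get_calibration takes no time and is no camera call.
- manip.hand_in(): hands the job in, once; it reports no verdict.
The state is a dict: "clock": time; "joint_pos": joint angles; "joint_velocities": joint speeds; "tau": joint torques, N m; "position": TCP position; "ee_rot": TCP orientation; "ft_force": force on the tool from outside, world axes, zero at the start; "torque": the same for the moment, N m; "grip_width": opening from 0.0 (shut) to 1.0 (fully open).
Only numpy, scipy, OpenCV 4.12 (cv2) and the standard library are available. Lean on these libraries where they do the work, as an engineer would, in place of code of your own. Each camera call takes 0.05 s, during which the arm holds its last target.

## Working session

There is one attempt and no reset: what is moved stays moved. The work goes in short steps, Python scripts to look and compute and a shell command to move; the robot and the scene stay as the last step left them, time stands still between calls to the robot, and variables do not carry over. Pictures are saved under pics/ and viewed, and the job is handed in when it is done.

```bash
ls; mkdir -p pics
cat > h.py <<'E'
import numpy as np, cv2
from workcell import manip
def snap(n):
    im,d=manip.camera(n); np.savez('last_%s.npz'%n,im=im,d=d); return im,d
def load(n):
    z=np.load('last_%s.npz'%n); return z['im'],z['d']
def ray(n,u,v):
    c=manip.get_calibration(n)
    K=np.array([[c['fx'],0,c['cx']],[0,c['fy'],c['cy']],[0,0,1.]])
    p=cv2.undistortPoints(np.array([[[u,v]]],float),K,np.array([c['k1'],0,0,0,0.]))[0,0]
    R=cv2.Rodrigues(np.array(c['rvec'],float))[0]; t=np.array(c['tvec'],float).ravel()
    return R,t,np.array([p[0],p[1],1.])
def atdepth(n,u,v,d):
    R,t,r=ray(n,u,v); z=d[int(round(v)),int(round(u))]; return R.T@(r*z-t)
def atz(n,u,v,z):
    R,t,r=ray(n,u,v); o=-R.T@t; w=R.T@r; return o+w*(z-o[2])/w[2]
def proj(n,P):
    c=manip.get_calibration(n)
    K=np.array([[c['fx'],0,c['cx']],[0,c['fy'],c['cy']],[0,0,1.]])
    return cv2.projectPoints(np.array(P,float).reshape(-1,3),np.array(c['rvec'],float),np.array(c['tvec'],float),K,np.array([c['k1'],0,0,0,0.]))[0].reshape(-1,2)
def crop(n,u0,v0,u1,v1,s,name,im=None):
    if im is None: im=load(n)[0]
    cv2.imwrite('pics/'+name,cv2.resize(im[v0:v1,u0:u1],None,fx=s,fy=s,interpolation=cv2.INTER_CUBIC))
E
python3 - <<'E'
from h import *
for n in('top','side'):
    im,d=snap(n); cv2.imwrite('pics/%s0.png'%n,im); c=manip.get_calibration(n)
    R=cv2.Rodrigues(np.array(c['rvec'],float))[0]; print(n,-R.T@np.array(c['tvec'],float).ravel(),R[2],c['fx'],c['k1'])
o=manip.get_obs();print(o,manip.grasp_offset)
E
```

```text
pics
top [ 0.41843437 -0.02307106  1.16622437] [ 0.07983173  0.03041494 -0.99634423] 410.8955709342845 0.05222791386238555
side [0.31170736 0.68600487 0.67485393] [ 0.18043039 -0.75815246 -0.62661768] 357.6900434982127 -0.07419106476089997
{'clock': 0.1, 'joint_pos': array([-1.31862424,  0.33283377, -0.06469967,  1.46085936,  0.02160418,
        1.34989751, -0.08849827]), 'joint_velocities': array([ 0.00157356, -0.00085401, -0.00053157, -0.00160893, -0.00099711,
       -0.0014803 , -0.00149872]), 'tau': array([ 1.87364043e-03, -6.26752925e+01,  4.94894420e-02, -3.92430317e+01,
        1.64003461e-02,  7.01385216e-03, -5.73167063e-05]), 'position': array([0.16949283, 0.60122873, 0.23057885]), 'ee_rot': array([ 7.97278575e-01,  6.03611175e-01, -4.99725503e-04,  4.17540162e-04]), 'ft_force': array([-0.85104742, -0.27895989, -0.35396529]), 'torque': array([ 0.00092191, -0.0268553 , -0.01452889]), 'grip_width': 0.9984929063639294} 0.0187
```

View pics/top0.png

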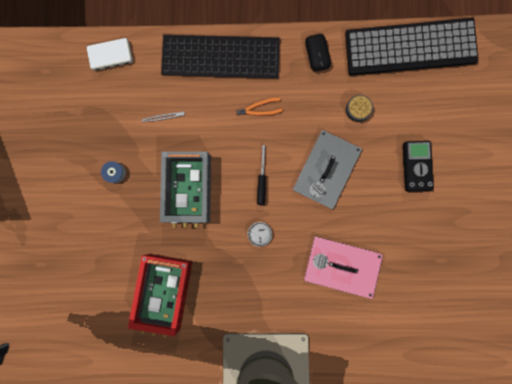

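View pics/side0.png

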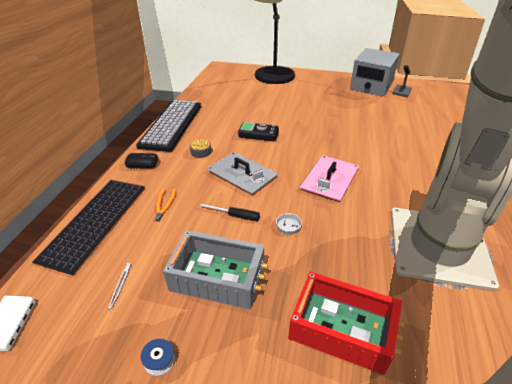

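Candidates: cover is the grey plate at top (328,169), with the pink look-alike at (343,267). Box is the grey one at (185,190), with the red one at (160,295). I choose both grey ones and check them in close crops.

Run:
```python
from h import *
crop('top',285,120,370,215,6,'c_cover.png'); crop('top',145,140,225,235,6,'c_box.png')
```

```text
(no output)
```

View pics/c_cover.png

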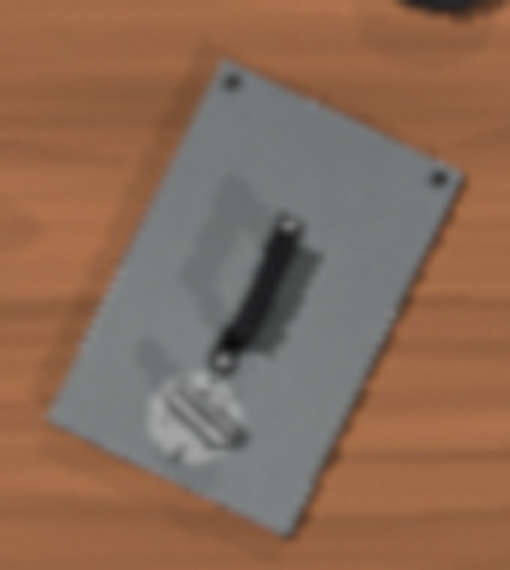

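View pics/c_box.png

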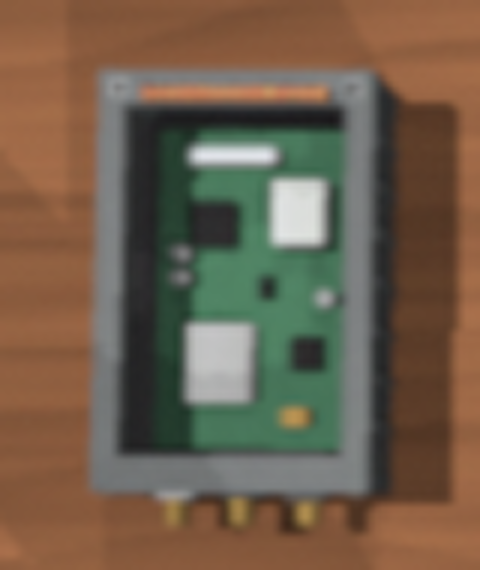

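```bash
cat > fit.py <<'E'
from h import *
from scipy.optimize import least_squares
def fit(n,px,loc,z):
    "planar pose (x,y,yaw) of local points at height z"
    loc=np.array(loc,float); px=np.array(px,float)
    W=np.array([atz(n,u,v,z)[:2] for u,v in px])
    a=loc-loc.mean(0); b=W-W.mean(0)
    th=np.arctan2((a[:,0]*b[:,1]-a[:,1]*b[:,0]).sum(),(a*b).sum())
    R=np.array([[np.cos(th),-np.sin(th)],[np.sin(th),np.cos(th)]])
    t=W.mean(0)-R@loc.mean(0)
    return t,th,(W-(loc@R.T+t))
def c2(pts,u0,v0,s): return [(u0+(x+.5)/s-.5,v0+(y+.5)/s-.5) for x,y in pts]
E
python3 - <<'E'
from fit import *
im,d=load('top')
L=[(.095,.062),(.095,-.062),(-.095,-.062),(-.095,.062)]
px=c2([(223,60),(466,178),(290,537),(49,418)],285,120,6)
t,th,r=fit('top',px,L,.016); print('cover',t,np.degrees(th),r*1e3)
px=c2([(99,72),(377,72),(372,495),(92,490)],145,140,6)
t,th,r=fit('top',px,L,.070); print('box',t,np.degrees(th),r*1e3)
px=c2([(119,86),(351,87)],145,140,6)
t,th,r=fit('top',px,[(.087,.053),(.087,-.053)],.070); print('box holes',t,np.degrees(th),r*1e3)
px=c2([(232,82),(438,178)],285,120,6)
t,th,r=fit('top',px,[(.087,.053),(.087,-.053)],.016); print('cover holes',t,np.degrees(th),r*1e3)
for p in [(270,288),(200,415)]:
    print('hl',atdepth('top',*c2([p],285,120,6)[0],d))
for p in [(330,200),(110,300),(360,300),(230,475)]:
    q=c2([p],*((285,120) if p[0]==330 else (145,140)),6)[0]; print(p,atdepth('top',*q,d))
crop('side',195,140,290,205,8,'s_cover.png'); crop('side',155,220,285,315,6,'s_box.png')
E
```

```text
cover [ 0.56518057 -0.18003648] -27.11127159372485 [[-0.17620759  1.22884188]
 [-1.85058628  0.33160369]
 [ 0.85783046 -0.70608087]
 [ 1.16896342 -0.85436471]]
box [0.51753015 0.21288036] -0.8420713617884485 [[-0.39103549  1.22579027]
 [-0.46503334 -0.54638364]
 [-0.5769837  -0.83274267]
 [ 1.43305253  0.15333604]]
box holes [0.51852988 0.21484898] -1.1074558008021558 [[-0.01032016 -0.5338614 ]
 [ 0.01032016  0.5338614 ]]
cover holes [ 0.56581681 -0.17907501] -26.647793356420497 [[-0.08386949 -0.16713514]
 [ 0.08386949  0.16713514]]
hl [ 0.56459215 -0.18103913  0.05335984]
hl [ 0.50818137 -0.14932279  0.04457742]
(330, 200) [ 0.61076535 -0.21544849  0.01418463]
(110, 300) [0.50962962 0.26888695 0.07075437]
(360, 300) [0.50782443 0.15616198 0.07376212]
(230, 475) [0.43071105 0.21443336 0.0719245 ]
```

View pics/s_cover.png

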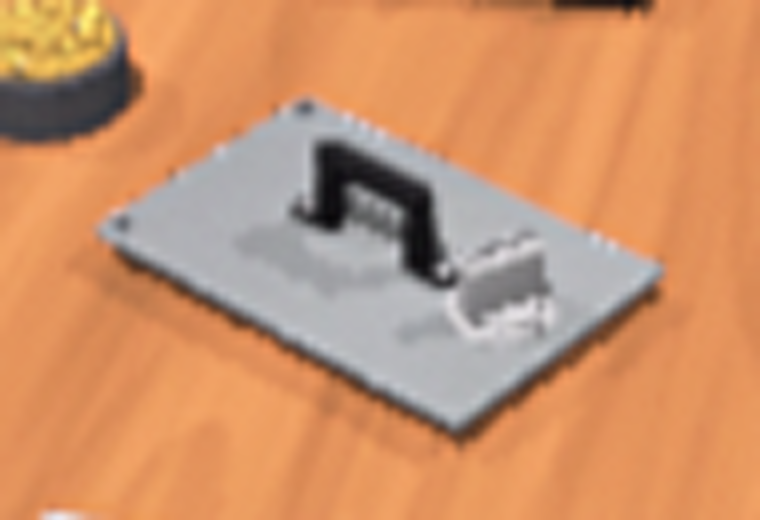

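View pics/s_box.png

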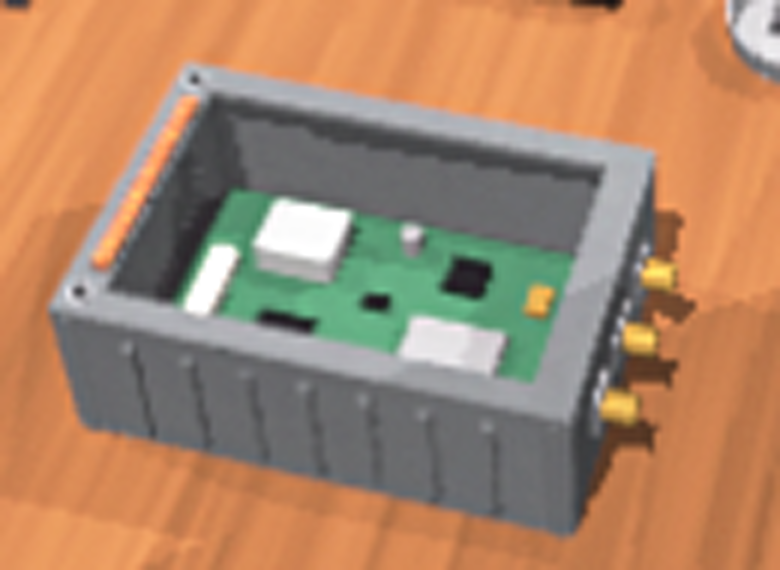

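Run:
```python
from fit import *
L=[(.095,.062),(.095,-.062),(-.095,-.062),(-.095,.062)]
# side: cover corners +x+y left(98,230), +x-y top(304,96), -x-y right(664,270), -x+y bottom(458,432)
px=c2([(98,230),(304,96),(664,270),(458,432)],195,140,8)
t,th,r=fit('side',px,L,.016); print('cover',t,np.degrees(th),r*1e3)
px=c2([(50,308),(190,65),(656,152),(573,422)],155,220,6)
t,th,r=fit('side',px,L,.070); print('box',t,np.degrees(th),r*1e3)
px=c2([(78,291),(195,78)],155,220,6)
t,th,r=fit('side',px,[(.087,.053),(.087,-.053)],.070); print('box holes',t,np.degrees(th),r*1e3)
# opening corners top edges
px=c2([(112,293),(212,97),(605,168),(530,378+30)],155,220,6)
Lo=[(.079,.05),(.079,-.05),(-.079,-.05)]
t,th,r=fit('side',px[:3],Lo,.070); print('box open',t,np.degrees(th),r*1e3)
px=c2([(122,223),(305,107)],195,140,8)
t,th,r=fit('side',px,[(.087,.053),(.087,-.053)],.016); print('cover holes',t,np.degrees(th),r*1e3)
px=c2([(125,106),(344,106),(341,453),(120,453)],145,140,6)
t,th,r=fit('top',px,[(.079,.05),(.079,-.05),(-.079,-.05),(-.079,.05)],.070); print('top open',t,np.degrees(th),r*1e3)
```

```text
cover [ 0.56517934 -0.17808765] -26.89974230626177 [[-2.22793633 -1.00672384]
 [ 1.5019322  -0.71482836]
 [ 1.32370278 -0.02747293]
 [-0.59769864  1.74902512]]
box [0.51744476 0.21354954] -1.0063850658286744 [[ 0.23995054 -0.45520028]
 [-1.31376578  0.71189756]
 [ 0.96528977  0.1959166 ]
 [ 0.10852547 -0.45261388]]
box holes [0.51934925 0.2118425 ] -0.923079719861142 [[ 0.0110266   0.68436433]
 [-0.0110266  -0.68436433]]
box open [0.51692153 0.21425286] -0.34177228843271823 [[-1.14468119 -1.68893484]
 [-0.36153333  0.97981422]
 [ 1.50621452  0.70912062]]
cover holes [ 0.5663478  -0.18263823] -26.34506007658004 [[ 0.18975304  0.38317714]
 [-0.18975304 -0.38317714]]
top open [0.51858065 0.21402832] -0.5709784754301511 [[-0.69314736 -0.37276876]
 [-1.17026775  0.64428167]
 [ 0.78176915  0.47460391]
 [ 1.08164596 -0.74611681]]
```

```bash
python3 -m crank '[[[0.67,-0.48,0,0,0,-0.32,85],[0.67,-0.48,0,0,0,-0.32,85],[0.67,-0.48,0,0,0,-0.32,85],[0.67,-0.48,0,0,0,-0.32,85],[0.67,-0.48,0,0,0,-0.32,85],[0.67,-0.48,0,0,0,-0.32,85],[0.67,-0.48,0,0,0,-0.32,85]]]' 100
```

```text
clock: 0.98
position: [0.452, 0.3988, 0.231]
ee_rot: [0.853, 0.523, -0.0, 0.0]
ft_force: [0.2, 0.6, -0.4]
grip_width: 0.996
```

```bash
python3 -m crank '[[[0.2,-0.9,0,0,0,0,85],[0.2,-0.9,0,0,0,0,85],[0.2,-0.9,0,0,0,0,85],[0.2,-0.9,0,0,0,0,85],[0.2,-0.9,0,0,0,0,85],[0.2,-0.9,0,0,0,0,85],[0.2,-0.9,0,0,0,0,85],[0.2,-0.9,0,0,0,0,85]]]'; python3 -m crank '[[[0.15,-0.8,-0.5,0,0,0,60],[0.15,-0.8,-0.5,0,0,0,60],[0,-0.8,-0.5,0,0,0,60],[0,0,0,0,0,0,60],[0,0,0,0,0,0,60]]]'
python3 - <<'E'
from h import *
im,d=snap('side');crop('side',170,60,330,210,5,'s1.png'); im,d=snap('top');crop('top',250,90,400,230,5,'t1.png')
E
```

```text
clock: 1.98
position: [0.5469, -0.0337, 0.2312]
ee_rot: [0.852, 0.523, 0.0, -0.0]
ft_force: [0.7, 0.7, -0.1]
grip_width: 0.996
clock: 2.6
position: [0.5649, -0.1756, 0.1411]
ee_rot: [0.852, 0.523, -0.0, -0.0]
ft_force: [0.3, 0.1, -0.0]
grip_width: 0.706
```

View pics/s1.png

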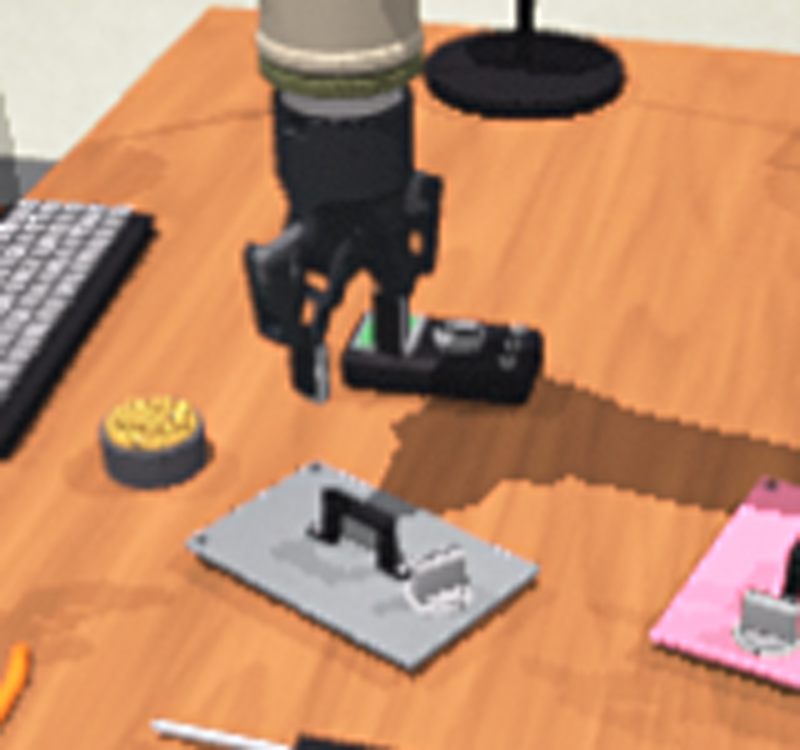

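View pics/t1.png

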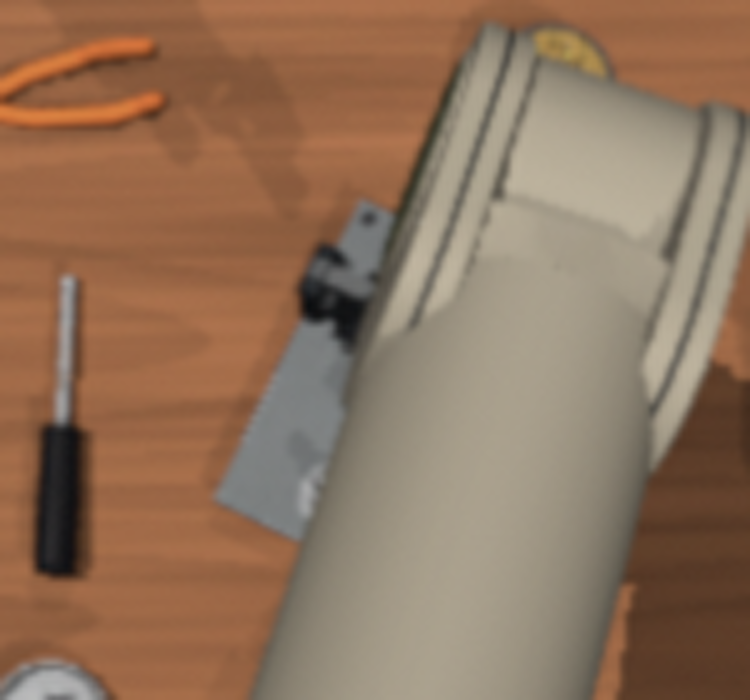

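```bash
python3 -m crank '[[[0,-0.06,-0.5,0,0,0,60],[0,0,-0.5,0,0,0,60],[0,0,-0.4,0,0,0,60],[0,0,-0.3,0,0,0,60],[0,0,-0.15,0,0,0,60],[0,0,0,0,0,0,60]]]'
python3 - <<'E'
from h import *
im,d=snap('side');crop('side',190,110,300,210,7,'s2.png')
E
```

```text
clock: 3.45
position: [0.5651, -0.1794, 0.0304]
ee_rot: [0.852, 0.523, -0.0, -0.0]
ft_force: [0.5, -0.3, -0.2]
grip_width: 0.703
```

View pics/s2.png

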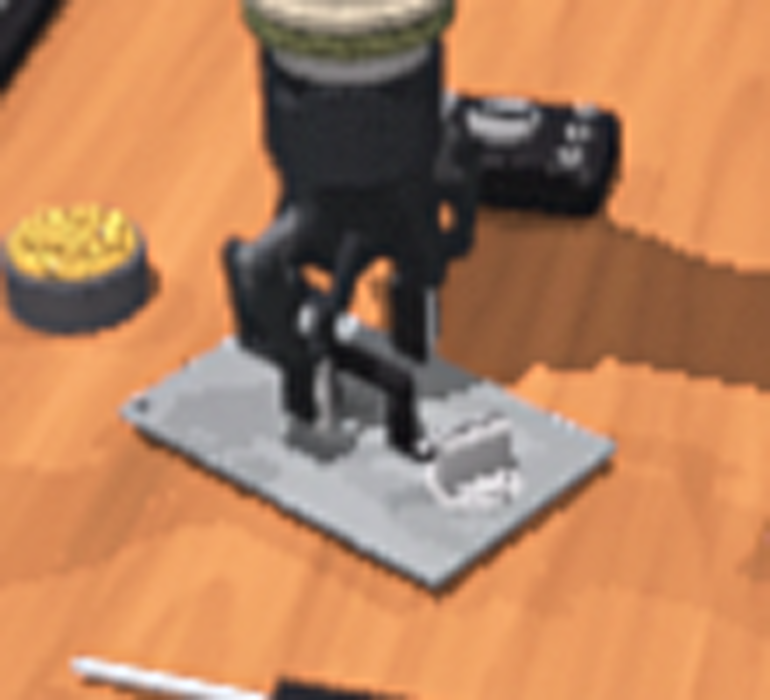

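```bash
python3 -m crank '[[[0,0,0,0,0,0,0],[0,0,0,0,0,0,0],[0,0,0,0,0,0,0],[0,0,0,0,0,0,0],[0,0,0,0,0,0,0],[0,0,0,0,0,0,0]]]' 100
python3 - <<'E'
from h import *
im,d=snap('side');crop('side',190,110,300,210,7,'s3.png')
E
```

```text
clock: 4.25
position: [0.5653, -0.1796, 0.031]
ee_rot: [0.852, 0.523, 0.0, 0.0]
ft_force: [-2.1, 0.7, 5.3]
grip_width: 0.114
```

View pics/s3.png

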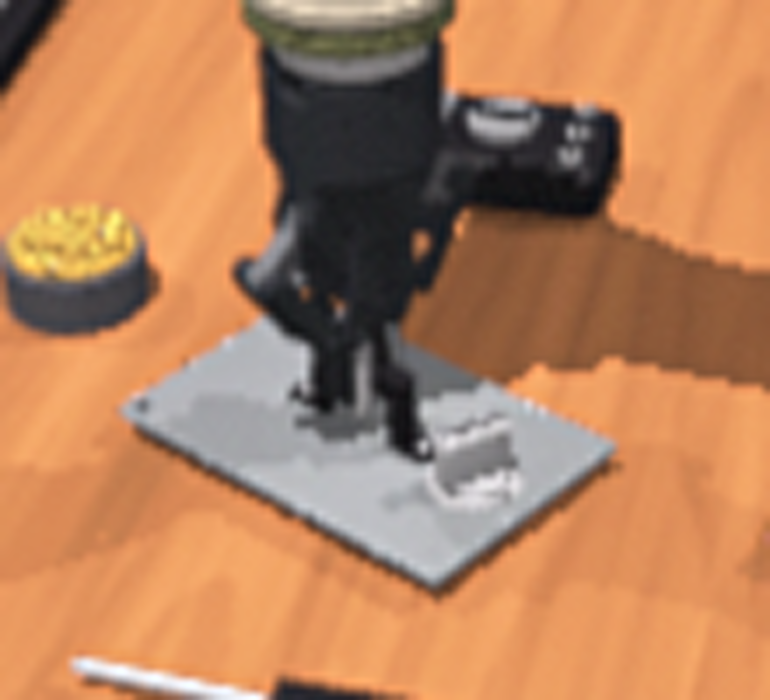

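```bash
python3 -m crank '[[[0,0,0.15,0,0,0,0],[0,0,0.3,0,0,0,0],[0,0,0.4,0,0,0,0],[0,0,0.5,0,0,0,0],[0,0,0.5,0,0,0,0],[0,0,0.5,0,0,0,0],[0,0,0.3,0,0,0,0],[0,0,0,0,0,0,0]]]'
python3 - <<'E'
from h import *
im,d=snap('side');crop('side',190,50,310,170,6,'s4.png')
print(manip.get_obs()['torque'],manip.get_obs()['ft_force'])
E
```

```text
clock: 5.3
position: [0.5655, -0.1799, 0.1907]
ee_rot: [0.852, 0.523, 0.001, 0.001]
ft_force: [-0.6, 0.3, -5.7]
grip_width: 0.119
[-0.00990507  0.01944348  0.02872317] [ 0.22943818 -0.15950543 -6.23784228]
```

View pics/s4.png

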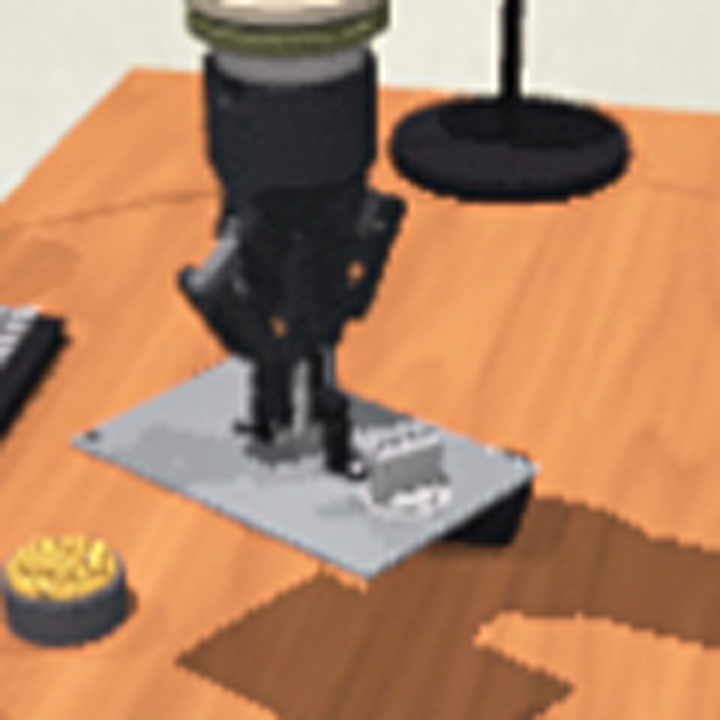

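```bash
python3 -m crank '[[[-0.04,0.3,0,0,0,0.3,0],[-0.08,0.6,0,0,0,0.5,0],[-0.08,0.7,0,0,0,0.5,0],[-0.08,0.7,0,0,0,0.6,0],[-0.08,0.7,0,0,0,0.6,0],[-0.08,0.7,0,0,0,0.6,0],[-0.08,0.7,0,0,0,0.6,0],[-0.08,0.7,0,0,0,0.5,0]]]'; python3 -m crank '[[[-0.08,0.6,0,0,0,0.5,0],[-0.08,0.5,0,0,0,0.3,0],[-0.04,0.26,0,0,0,0.2,0],[0,0.1,0,0,0,0,0],[0,0,0,0,0,0,0],[0,0,0,0,0,0,0]]]'
python3 - <<'E'
from h import *
im,d=snap('side');crop('side',100,130,330,310,3,'s5.png'); im,d=snap('top');crop('top',140,110,240,240,5,'t5.png')
E
```

```text
clock: 6.35
position: [0.5275, 0.1286, 0.1882]
ee_rot: [0.742, 0.671, -0.001, -0.0]
ft_force: [1.0, 0.5, -4.7]
grip_width: 0.117
clock: 7.1
position: [0.5175, 0.2125, 0.1894]
ee_rot: [0.714, 0.7, -0.0, 0.0]
ft_force: [-0.3, 0.0, -4.4]
grip_width: 0.12
```

View pics/s5.png

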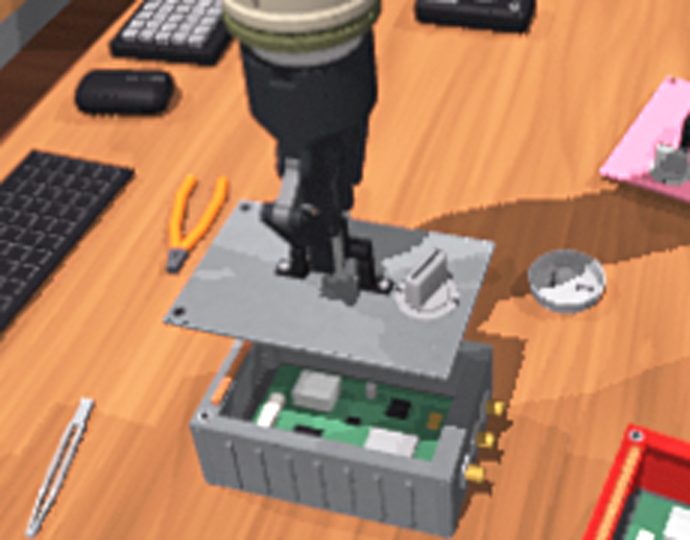

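View pics/t5.png

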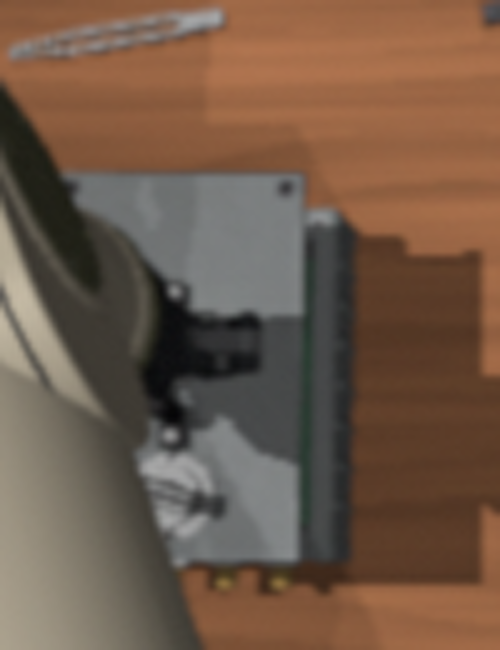

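```bash
python3 -m crank '[[[0,0.02,-0.2,0,0,0,0],[0,0,-0.3,0,0,0,0],[0,0,-0.3,0,0,0,0],[0,0,-0.25,0,0,0,0],[0,0,-0.1,0,0,0,0],[0,0,-0,0,0,0,0],[0,0,0,0,0,0,0]]]'
python3 - <<'E'
from h import *
im,d=snap('side');crop('side',150,190,290,310,5.5,'s6.png'); im,d=snap('top');crop('top',145,130,225,230,6,'t6.png')
E
```

```text
clock: 8.07
position: [0.5174, 0.2154, 0.121]
ee_rot: [0.713, 0.701, 0.001, 0.0]
ft_force: [-0.2, 0.2, -4.6]
grip_width: 0.113
```

View pics/s6.png

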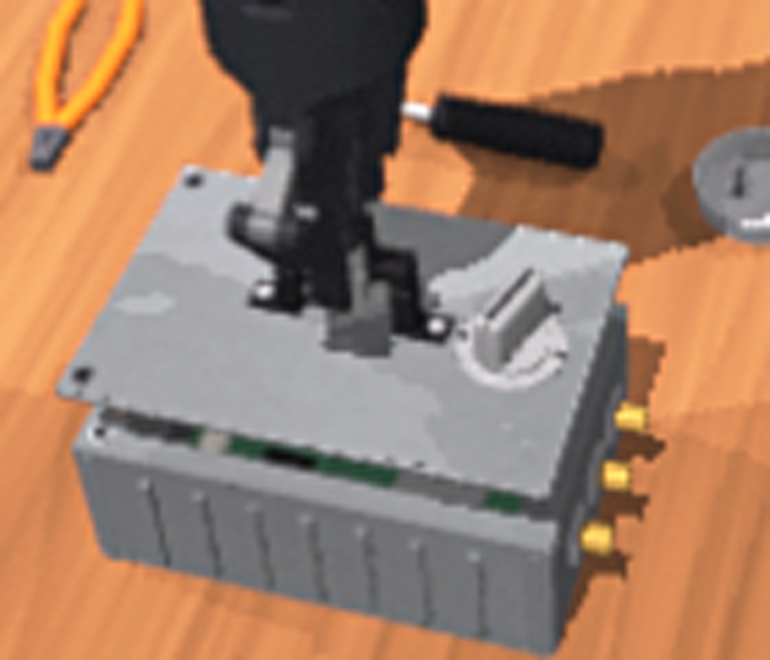

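View pics/t6.png

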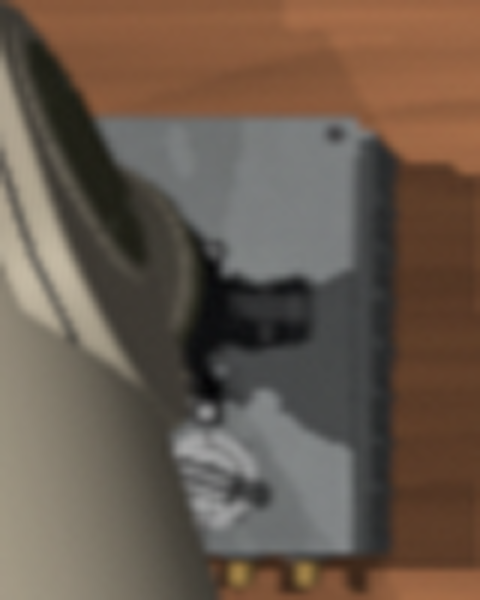

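Run:
```python
from fit import *
im,d=load('side'); s=5.5
L=[(.095,.062),(.095,-.062),(-.095,-.062),(-.095,.062)]
px=c2([(57,389),(188,165),(628,245),(551,496)],150,190,s)
for z in(.104,.106,.108):
    t,th,r=fit('side',px,L,z); print('cover',z,t,np.degrees(th),(r*1e3).round(1).tolist())
    pxh=c2([(82,374),(193,180)],150,190,s)
    t,th,r=fit('side',pxh,[(.087,.053),(.087,-.053)],z); print('cover holes',t,np.degrees(th),(r*1e3).round(1).tolist())
print('box hole', atz('side',*c2([(98,431)],150,190,s)[0],.07), 'cover hole', atz('side',*c2([(82,374)],150,190,s)[0],.106))
for p in [(130,330),(250,240),(450,440),(590,260),(530,470),(250,210),(480,240)]:
    q=c2([p],150,190,s)[0]; print(p,atdepth('side',*q,d).round(4))
# top
px=c2([(335,133)],145,130,6); print('top cover hole -y',atz('top',*px[0],.106))
px=c2([(358,117),(354,552)],145,130,6); print('top cov corners',[atz('top',*p,.106) for p in px])
```

```text
cover 0.104 [0.51815578 0.21316508] -0.9706888593542631 [[-0.1, -0.5], [-0.3, 0.0], [1.0, -0.1], [-0.6, 0.5]]
cover holes [0.52019781 0.21212266] -0.8580605934459017 [[0.0, 0.4], [-0.0, -0.4]]
cover 0.106 [0.51743248 0.21482168] -0.9706888593542752 [[-0.4, -0.7], [-0.6, 0.2], [1.3, 0.1], [-0.3, 0.3]]
cover holes [0.51916259 0.21378748] -0.8580605934458432 [[0.0, 0.2], [-0.0, -0.2]]
cover 0.108 [0.51670918 0.21647829] -0.9706888593542691 [[-0.8, -0.9], [-0.9, 0.5], [1.7, 0.4], [0.0, 0.1]]
cover holes [0.51812736 0.21545231] -0.8580605934458454 [[-0.0, -0.0], [0.0, 0.0]]
box hole [0.60770638 0.26388784 0.07      ] cover hole [0.60694904 0.26564623 0.106     ]
(130, 330) [0.5977 0.2419 0.1068]
(250, 240) [0.5221 0.279  0.2117]
(450, 440) [0.464  0.2646 0.1078]
(590, 260) [0.4351 0.1679 0.1082]
(530, 470) [0.4329 0.2705 0.1074]
(250, 210) [0.5245 0.271  0.2171]
(480, 240) [0.4802 0.1668 0.1078]
top cover hole -y [0.60466003 0.161662   0.106     ]
top cov corners [array([0.61155236, 0.15158941, 0.106     ]), array([0.42234911, 0.15348406, 0.106     ])]
```

```bash
python3 -m crank '[[[0,-0.017,-0.1,0,0,0,0],[0,0,-0.15,0,0,0,0],[0,0,-0.05,0,0,0,0],[0,0,0,0,0,0,0],[0,0,0,0,0,0,0]]]';python3 -m crank '[[[0,0,-0.04,0,0,0,0],[0,0,-0.04,0,0,0,0],[0,0,0,0,0,0,0],[0,0,0,0,0,0,0]]]'
python3 - <<'E'
from h import *
im,d=snap('side');crop('side',150,190,290,310,5.5,'s7.png')
E
```

```text
clock: 8.8
position: [0.5171, 0.2142, 0.1025]
ee_rot: [0.713, 0.701, 0.0, 0.0]
ft_force: [-0.4, 0.4, -5.2]
grip_width: 0.116
clock: 9.3
position: [0.517, 0.2142, 0.0976]
ee_rot: [0.713, 0.701, 0.0, -0.0]
ft_force: [0.2, -0.8, -5.2]
grip_width: 0.116
```

View pics/s7.png

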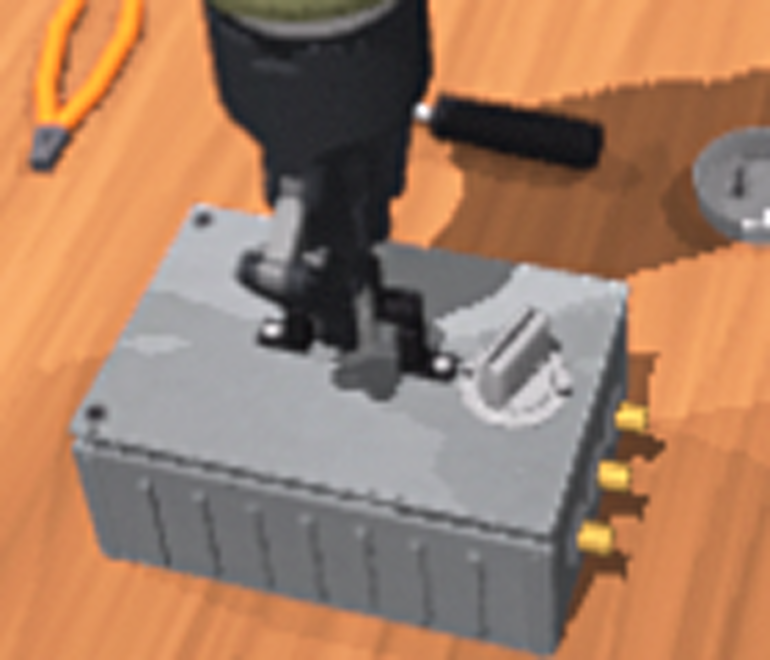

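```bash
python3 -m crank '[[[0,0,-0.03,0,0,0,0],[0,0,-0.03,0,0,0,0],[0,0,-0.03,0,0,0,0],[0,0,0,0,0,0,0],[0,0,0,0,0,0,0]]]'
python3 - <<'E'
from h import *
im,d=snap('side');crop('side',150,190,290,310,5.5,'s8.png')
E
```

```text
clock: 9.98
position: [0.517, 0.2142, 0.0923]
ee_rot: [0.713, 0.701, 0.0, -0.0]
ft_force: [-1.7, -0.0, -3.0]
grip_width: 0.113
```

View pics/s8.png

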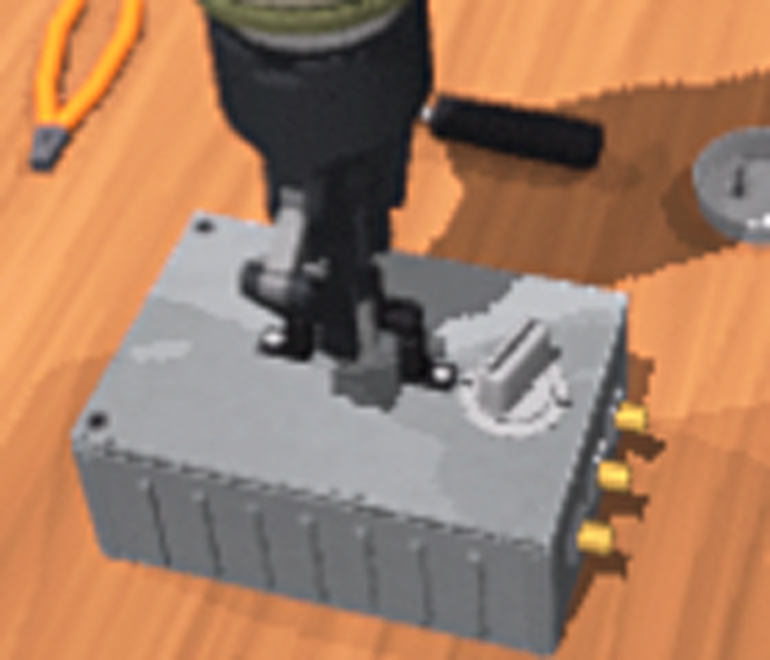

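```bash
python3 -m crank '[[[0,0,-0.02,0,0,0,0],[0,0,0,0,0,0,0],[0,0,0,0,0,0,30],[0,0,0,0,0,0,45],[0,0,0,0,0,0,50]]]';python3 -m crank '[[[0,0,0.2,0,0,0,50],[0,0,0.4,0,0,0,50],[0,0,0.5,0,0,0,50],[0,0,0.5,0,0,0,50],[0,0,0,0,0,0,50]]]'
python3 - <<'E'
from h import *
im,d=snap('side');crop('side',150,190,290,310,5.5,'s9.png');im,d=snap('top');crop('top',145,130,225,230,6,'t9.png')
E
```

```text
clock: 10.65
position: [0.5172, 0.2142, 0.0911]
ee_rot: [0.713, 0.701, 0.0, 0.0]
ft_force: [-0.2, -0.2, -0.6]
grip_width: 0.58
clock: 11.28
position: [0.5184, 0.2147, 0.1903]
ee_rot: [0.713, 0.701, 0.003, 0.001]
ft_force: [-0.4, 0.6, -0.2]
grip_width: 0.584
```

View pics/s9.png

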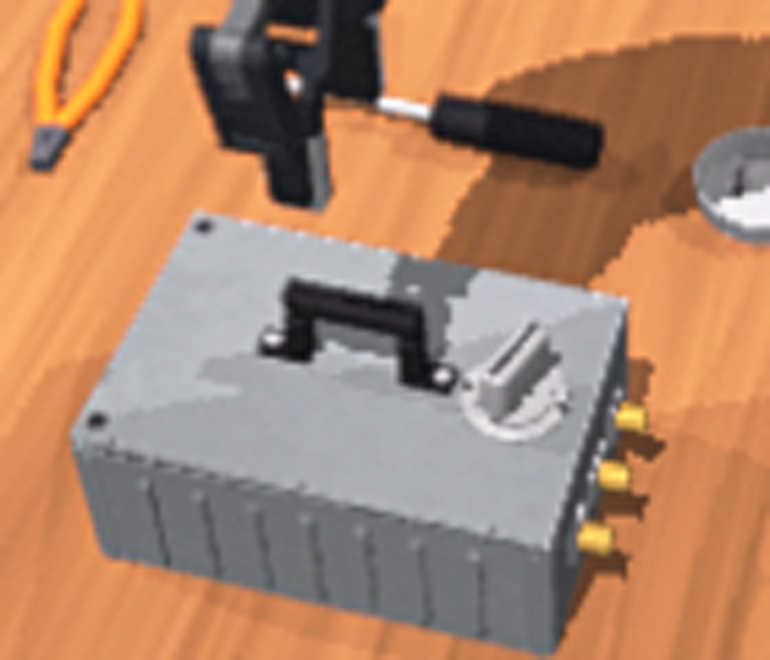

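View pics/t9.png

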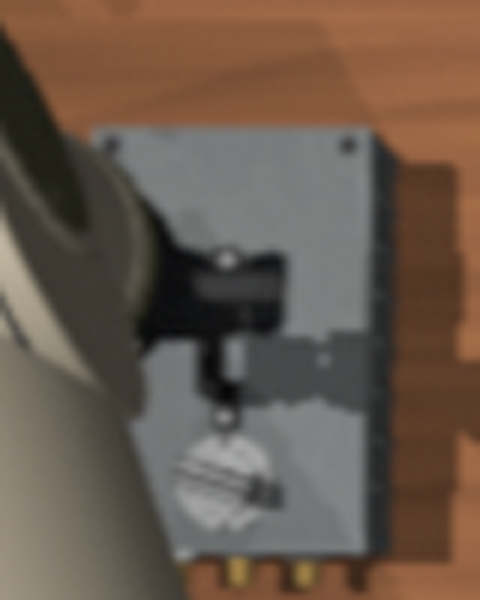

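Run:
```python
from h import *
crop('top',170,196,200,222,20,'t9b.png');crop('side',225,235,265,275,15,'s9b.png')
```

```text
(no output)
```

View pics/t9b.png

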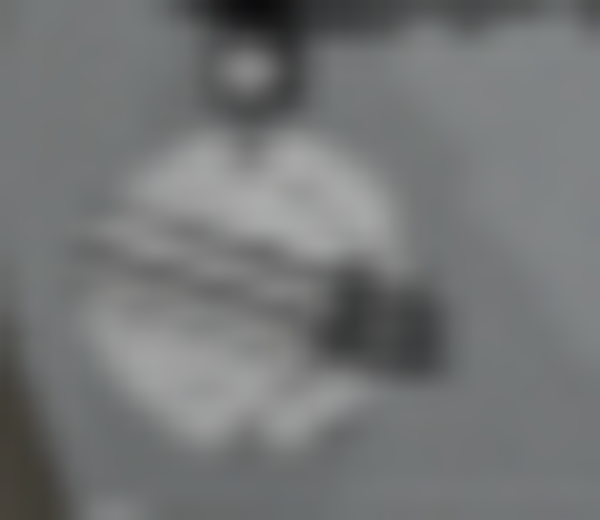

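View pics/s9b.png

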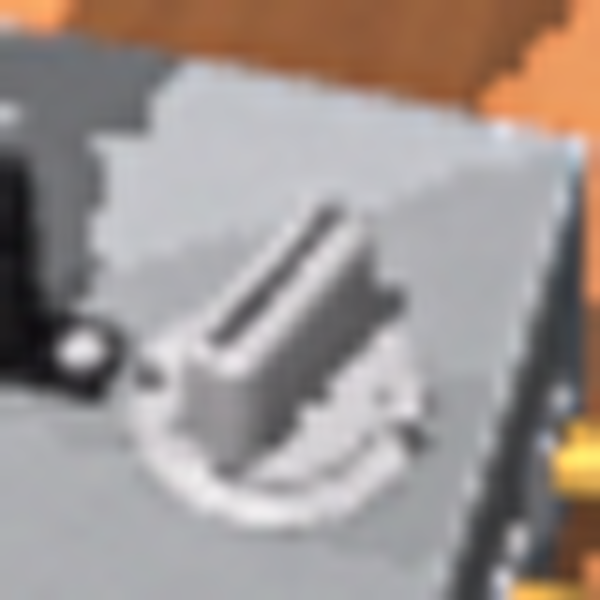

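Run:
```python
from fit import *
s=[atz('side',*p,.103) for p in c2([(215,345),(333,212)],225,235,15)]
print('slot',s,np.degrees(np.arctan2(*(s[1]-s[0])[[1,0]])))
c=[atz('side',*p,.103) for p in c2([(188,358),(237,383),(374,232),(322,200)],225,235,15)]
print('centre',np.mean(c,0), [np.linalg.norm(c[i]-c[i-1]).round(4) for i in range(4)])
for a,b in((c[1],c[2]),(c[0],c[3])): print(np.degrees(np.arctan2(*(b-a)[[1,0]])))
t=[atz('top',*p,.103) for p in c2([(85,245),(310,312)],170,196,20)]
print(t,np.degrees(np.arctan2(*(t[1]-t[0])[[1,0]])))
# corners of cover
L=[(.095,.062),(.095,-.062),(-.095,-.062),(-.095,.062)]
px=c2([(73,437),(198,212),(628,296),(552,545)],150,190,5.5); t,th,r=fit('side',px,L,.0755);print(t,np.degrees(th),(r*1e3).round(1).tolist())
px=c2([(96,421),(204,226)],150,190,5.5); print('holes',fit('side',px,[(.087,.053),(.087,-.053)],.0775))
px=c2([(110,146),(348,145)],145,130,6); print('holes',fit('top',px,[(.087,.053),(.087,-.053)],.0775))
print(proj('top',[[.454,.2145,.103]]),proj('side',[[.454,.2145,.103]]))
```

```text
slot [array([0.45904748, 0.22781788, 0.103     ]), array([0.44928497, 0.20088814, 0.103     ])] -109.92647321289654
centre [0.45263347 0.21666782 0.103     ] [np.float64(0.0335), np.float64(0.0081), np.float64(0.0325), np.float64(0.0095)]
-110.8640471036108
-108.5899842416766
[array([0.45911691, 0.23163353, 0.103     ]), array([0.45003142, 0.20229094, 0.103     ])] -107.20435626686192
[0.51775029 0.21329098] -1.252359628928586 [[-0.9, -0.5], [0.3, -0.4], [1.2, 0.6], [-0.5, 0.4]]
holes (array([0.51890687, 0.21274313]), np.float64(-0.016276943635548543), array([[ 8.47933939e-06,  5.20895736e-04],
       [-8.47933939e-06, -5.20895736e-04]]))
holes (array([0.51773039, 0.21517973]), np.float64(-0.010744696678348998), array([[ 4.82492790e-06,  4.49034753e-04],
       [-4.82492790e-06, -4.49034753e-04]]))
[[180.3424315  209.65754853]] [[242.90671072 253.11417553]]
```

```bash
python3 -m crank '[[[-0.15,0,0,0,0,-0.98,40],[-0.15,0,0,0,0,-0.98,40],[-0.15,0,0,0,0,-0.98,40],[-0.15,0,0,0,0,-0.98,40],[-0.15,0,0,0,0,-0.98,40],[-0.15,0,0,0,0,-0.98,40],[-0.17,0,0,0,0,-0.98,40],[0,0,0,0,0,-0.98,40]]]';python3 -m crank '[[[0,0,0,0,0,-0.98,40],[0,0,0,0,0,-0.98,40],[0,0,0,0,0,-0.98,40],[0,0,0,0,0,-0.98,40],[0,0,0,0,0,-0.98,40],[0,0,0,0,0,-0.98,40],[0,0,0,0,0,-0.98,40],[0,0,0,0,0,-0.98,40]]]';python3 -m crank '[[[0,0,0,0,0,-0.98,40],[0,0,0,0,0,-0.98,40],[0,0,0,0,0,-0.98,40],[0,0,0,0,0,-0.98,40],[0,0,0,0,0,-0.98,40],[0,0,0,0,0,-0.98,40],[0,0,0,0,0,0,40],[0,0,0,0,0,0,40]]]'
python3 -c "
from workcell import manip;import numpy as np
o=manip.get_obs();print(o['joint_pos'].round(2),o['position'],np.degrees(2*np.arctan2(o['ee_rot'][1],o['ee_rot'][0])))"
```

```text
clock: 12.38
position: [0.4517, 0.214, 0.1861]
ee_rot: [0.907, 0.42, -0.001, -0.0]
ft_force: [-0.2, -0.3, -0.4]
grip_width: 0.47
clock: 13.38
position: [0.4523, 0.2138, 0.186]
ee_rot: [0.996, 0.091, -0.001, 0.0]
ft_force: [0.1, 0.7, -0.7]
grip_width: 0.472
clock: 14.38
position: [0.4525, 0.214, 0.1865]
ee_rot: [0.987, -0.162, -0.0, 0.0]
ft_force: [-0.2, 0.6, -0.5]
grip_width: 0.47
[-0.84  0.08  0.32  1.86 -0.03  1.2  -0.83] [0.45254391 0.214011   0.18653071] -18.6356062897296
```

```bash
python3 -m crank '[[[0.025,0.017,-0.4,0,0,0,24],[0,0,-0.4,0,0,0,24],[0,0,-0.2,0,0,0,24],[0,0,-0.1,0,0,0,24],[0,0,0,0,0,0,24],[0,0,0,0,0,0,24]]]'
python3 - <<'E'
from h import *
im,d=snap('side');crop('side',190,195,290,285,7,'s10.png');im,d=snap('top');crop('top',145,150,225,240,6,'t10.png')
E
```

```text
clock: 15.12
position: [0.4547, 0.2154, 0.1217]
ee_rot: [0.987, -0.163, 0.0, -0.0]
ft_force: [0.6, 0.3, 0.7]
grip_width: 0.279
```

View pics/s10.png

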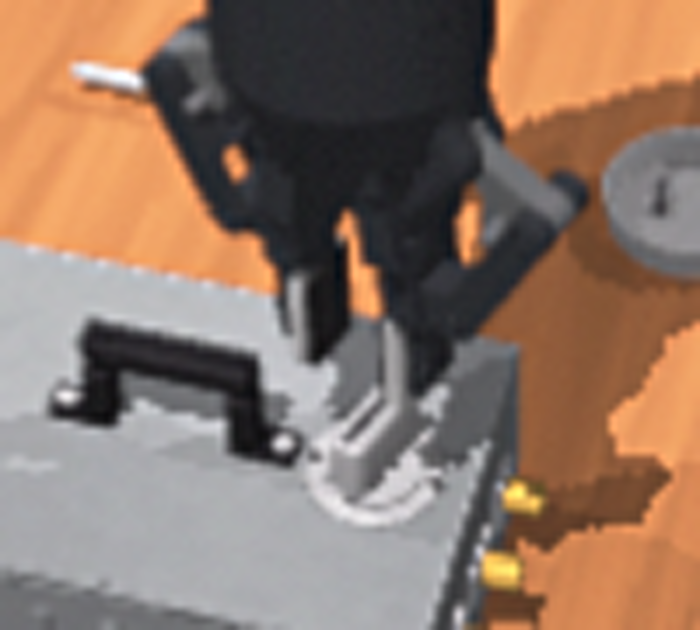

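View pics/t10.png

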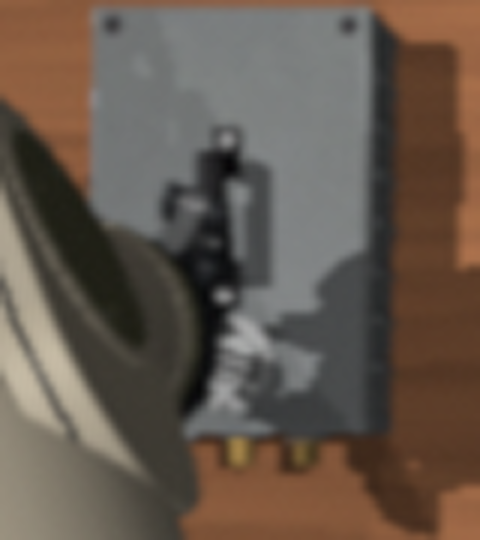

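```bash
python3 -m crank '[[[0,0,-0.15,0,0,0,24],[0,0,-0.15,0,0,0,24],[0,0,-0.1,0,0,0,24],[0,0,0,0,0,0,24]]]';python3 -m crank '[[[0,0,-0.1,0,0,0,24],[0,0,-0.1,0,0,0,24],[0,0,-0.05,0,0,0,24],[0,0,0,0,0,0,24]]]'
python3 - <<'E'
from h import *
im,d=snap('side');crop('side',190,195,290,285,7,'s11.png')
E
```

```text
clock: 15.72
position: [0.4539, 0.2149, 0.0962]
ee_rot: [0.987, -0.163, -0.0, 0.001]
ft_force: [0.3, -0.6, 0.6]
grip_width: 0.281
clock: 16.23
position: [0.4542, 0.2151, 0.0817]
ee_rot: [0.987, -0.163, -0.0, 0.0]
ft_force: [0.2, 0.1, -0.1]
grip_width: 0.282
```

View pics/s11.png

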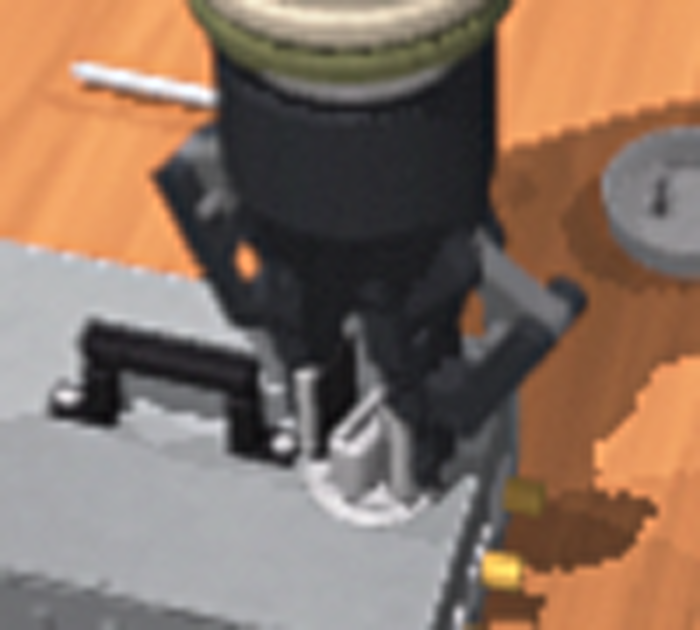

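```bash
python3 -m crank '[[[0,0,0,0,0,0,0],[0,0,0,0,0,0,0],[0,0,0,0,0,0,0],[0,0,0,0,0,0,0]]]' 30; python3 -m crank '[[[0,0,0,0,0,-0.8,0],[0,0,0,0,0,-0.8,0],[0,0,0,0,0,-0.8,0],[0,0,0,0,0,-0.8,0],[0,0,0,0,0,0,0]]]'; python3 -c "
from workcell import manip
print(manip.get_obs()['torque'])"
```

```text
clock: 16.77
position: [0.4544, 0.2153, 0.0821]
ee_rot: [0.987, -0.163, 0.0, -0.0]
ft_force: [-0.7, -0.3, 2.4]
grip_width: 0.134
clock: 17.4
position: [0.4545, 0.2153, 0.0821]
ee_rot: [0.954, -0.298, 0.0, -0.0]
ft_force: [-1.5, 0.2, 3.6]
grip_width: 0.132
[-0.10185354 -0.00841652 -0.06634612]
```

```bash
python3 -m crank '[[[0,0,0,0,0,-0.8,0],[0,0,0,0,0,-0.8,0],[0,0,0,0,0,-0.8,0],[0,0,0,0,0,-0.8,0],[0,0,0,0,0,-0.8,0],[0,0,0,0,0,-0.8,0],[0,0,0,0,0,-0.8,0],[0,0,0,0,0,-0.8,0]]]'; python3 -m crank '[[[0,0,0,0,0,-0.8,0],[0,0,0,0,0,-0.8,0],[0,0,0,0,0,-0.8,0],[0,0,0,0,0,-0.8,0],[0,0,0,0,0,-0.4,0],[0,0,0,0,0,0,0]]]'; python3 -c "
from workcell import manip;import numpy as np
o=manip.get_obs();print(o['torque'],o['joint_pos'].round(2),np.degrees(2*np.arctan2(o['ee_rot'][1],o['ee_rot'][0])))"
```

```text
clock: 18.4
position: [0.4546, 0.2152, 0.0821]
ee_rot: [0.835, -0.55, 0.0, -0.0]
ft_force: [-0.5, -0.3, 3.3]
grip_width: 0.134
clock: 19.15
position: [0.4545, 0.2152, 0.0821]
ee_rot: [0.739, -0.674, 0.0, -0.0]
ft_force: [-0.1, -0.2, 3.6]
grip_width: 0.132
[-0.09506268 -0.31368116 -0.08412597] [-0.95  0.22  0.46  1.97 -0.11  0.98 -1.91] -84.68668819911564
```

```bash
python3 -m crank '[[[0,0,0,0,0,-0.6,0],[0,0,0,0,0,-0.5,0],[0,0,0,0,0,0,0]]]'; python3 -c "
from workcell import manip;import numpy as np
o=manip.get_obs();print(o['torque'],np.degrees(2*np.arctan2(o['ee_rot'][1],o['ee_rot'][0])))"; python3 -m crank '[[[0,0,0,0,0,-0.5,0],[0,0,0,0,0,0,0]]]'; python3 -c "
from workcell import manip;import numpy as np
o=manip.get_obs();print(o['torque'],np.degrees(2*np.arctan2(o['ee_rot'][1],o['ee_rot'][0])))"
```

```text
clock: 19.52
position: [0.4546, 0.2152, 0.0821]
ee_rot: [-0.706, 0.708, -0.0, 0.0]
ft_force: [0.6, -1.0, 4.1]
grip_width: 0.132
[-0.04781727 -0.35012136 -0.05483595] 269.8310665241228
clock: 19.77
position: [0.4545, 0.2155, 0.0821]
ee_rot: [-0.691, 0.723, -0.0, 0.0]
ft_force: [0.5, 0.9, 4.5]
grip_width: 0.134
[ 0.13181212 -0.39693643  0.41356003] 267.4026116729946
```

```bash
python3 -m crank '[[[0,0,0,0,0,0.2,0],[0,0,0,0,0,0,24],[0,0,0,0,0,0,28],[0,0,0,0,0,0,28]]]'; python3 -m crank '[[[0,0,0.2,0,0,0,28],[0,0,0.4,0,0,0,28],[0,0,0.5,0,0,0,28],[0,0,0.5,0,0,0,28],[0,0,0,0,0,0,28]]]'
python3 - <<'E'
from h import *
im,d=snap('side');crop('side',150,190,290,310,5.5,'s12.png');crop('side',225,235,265,275,15,'s12b.png')
E
```

```text
clock: 20.27
position: [0.454, 0.215, 0.0816]
ee_rot: [-0.696, 0.718, 0.0, -0.0]
ft_force: [0.5, 0.0, 0.6]
grip_width: 0.332
clock: 20.9
position: [0.4556, 0.2158, 0.1809]
ee_rot: [-0.696, 0.718, -0.0, 0.002]
ft_force: [-0.2, -0.4, 0.0]
grip_width: 0.329
```

View pics/s12.png

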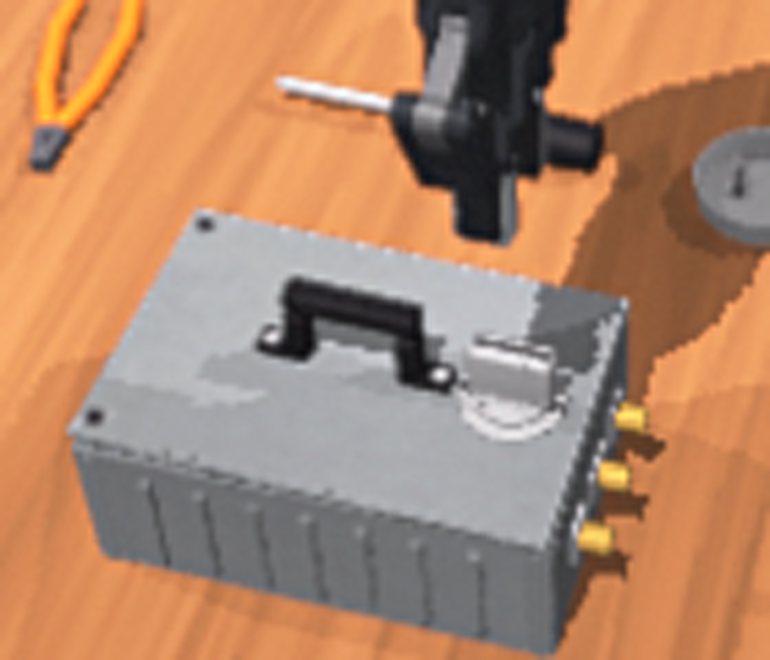

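View pics/s12b.png

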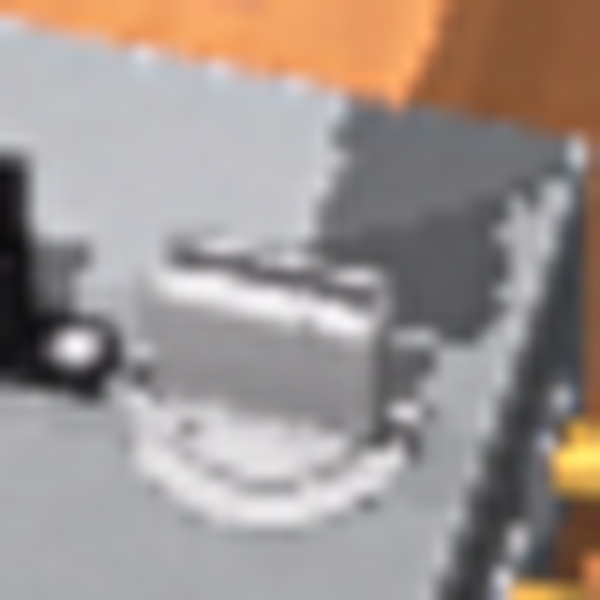

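Run:
```python
from fit import *
for pp in ([(172,248),(382,298)],[(150,292),(370,340)]):
    s=[atz('side',*p,.103) for p in c2(pp,225,235,15)]
    print('slot',s[0],s[1],np.degrees(np.arctan2(*(s[1]-s[0])[[1,0]])))
L=[(.095,.062),(.095,-.062),(-.095,-.062),(-.095,.062)]
px=c2([(68,434),(198,211),(628,298),(548,547)],150,190,5.5); t,th,r=fit('side',px,L,.0755);print(t,np.degrees(th),(r*1e3).round(1).tolist())
print('holes',fit('side',c2([(94,417),(205,223)],150,190,5.5),[(.087,.053),(.087,-.053)],.0775))
```

```text
slot [0.46950351 0.21238083 0.103     ] [0.43879529 0.2145348  0.103     ] 175.98766239413527
slot [0.47030673 0.22075443 0.103     ] [0.43858798 0.22215747 0.103     ] 177.4672532184018
[0.51866715 0.21348823] -1.8889106165681555 [[-0.0, -0.5], [0.3, -0.1], [0.7, 0.4], [-1.0, 0.3]]
holes (array([0.51982916, 0.21211659]), np.float64(-0.028427606779996534), array([[ 1.71803880e-05,  6.04192954e-04],
       [-1.71803880e-05, -6.04192954e-04]]))
```

```bash
python3 -m crank '[[[0.3,-0.01,0,0,0,0,0],[0.5,-0.02,0,0,0,0,0],[0.5,-0.02,0,0,0,0,0],[0.5,-0.02,0,0,0,0,0],[0.37,0,0,0,0,0,0],[0,0,0,0,0,0,0],[0,0,0,0,0,0,0]]]' 40; python3 -m crank '[[[0,0,-0.4,0,0,0,0],[0,0,-0.5,0,0,0,0],[0,0,-0.4,0,0,0,0],[0,0,-0.1,0,0,0,0],[0,0,0,0,0,0,0],[0,0,0,0,0,0,0]]]'
python3 - <<'E'
from h import *
im,d=snap('side');crop('side',150,190,290,310,5.5,'s13.png')
E
```

```text
clock: 21.82
position: [0.5837, 0.2109, 0.1773]
ee_rot: [-0.696, 0.718, 0.0, -0.001]
ft_force: [0.1, -0.8, -0.2]
grip_width: -0.0
clock: 22.58
position: [0.585, 0.2112, 0.0952]
ee_rot: [-0.696, 0.718, -0.0, 0.001]
ft_force: [-0.4, -0.4, 0.5]
grip_width: -0.001
```

View pics/s13.png

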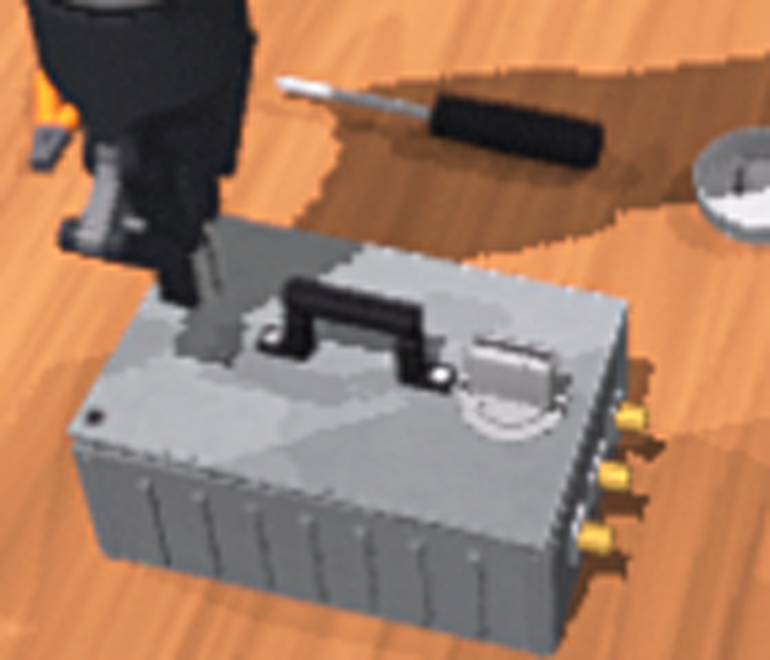

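Positioned over the press spot with the wing closed. Now I'll lower the fingers while watching the force.

```bash
python3 -m crank '[[[0,0,-0.15,0,0,0,0],[0,0,-0.1,0,0,0,0],[0,0,0,0,0,0,0]]]'; python3 -m crank '[[[0,0,-0.04,0,0,0,0],[0,0,-0.04,0,0,0,0],[0,0,0,0,0,0,0]]]'
```

```text
clock: 23.0
position: [0.5842, 0.2109, 0.0783]
ee_rot: [-0.696, 0.718, 0.0, -0.0]
ft_force: [1.0, 0.3, 0.1]
grip_width: 0.004
clock: 23.38
position: [0.5846, 0.2109, 0.0745]
ee_rot: [-0.696, 0.718, -0.0, 0.0]
ft_force: [-2.9, -1.0, 7.0]
grip_width: 0.0
```

```bash
python3 -m crank '[[[0,0,-0.02,0,0,0,0],[0,0,-0.02,0,0,0,0],[0,0,0,0,0,0,0],[0,0,0,0,0,0,0]]]'
```

```text
clock: 23.88
position: [0.5847, 0.211, 0.0741]
ee_rot: [-0.696, 0.718, 0.0, 0.0]
ft_force: [-11.0, -3.0, 24.1]
grip_width: 0.001
```

```bash
python3 -m crank '[[[-0.01,0,0.012,0,0,0,0],[0,0,0,0,0,0,0],[0,0,0,0,0,0,0],[0,0,0,0,0,0,0]]]'
python3 - <<'E'
from h import *
im,d=snap('side');crop('side',150,190,290,310,5.5,'s14.png');o=manip.get_obs();print(o['ft_force'],o['position'])
E
```

```text
clock: 24.38
position: [0.5846, 0.2109, 0.0741]
ee_rot: [-0.696, 0.718, -0.0, 0.001]
ft_force: [-4.8, -2.4, 15.9]
grip_width: 0.001
[-4.94619234 -3.24925273 15.1534373 ] [0.58457606 0.21097324 0.07413141]
```

View pics/s14.png

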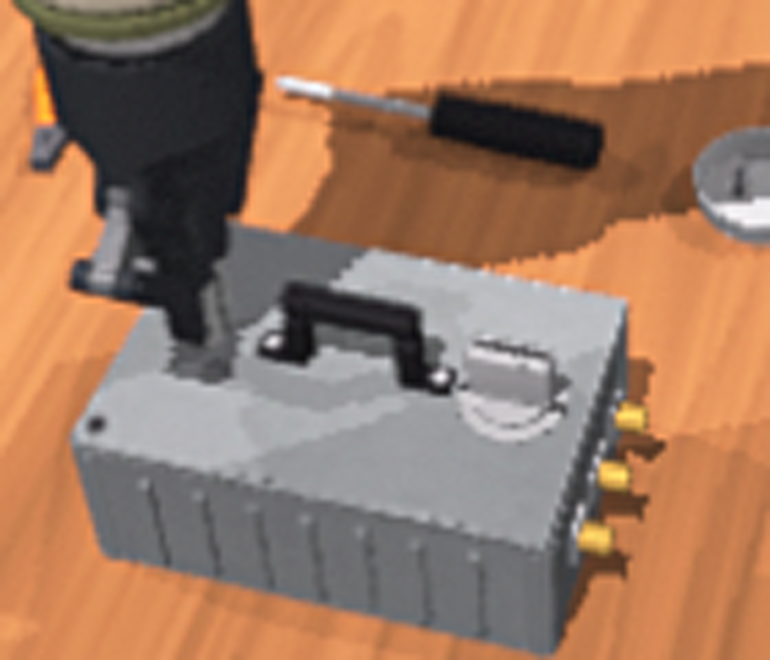

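The gap at the strip end has closed. The fingertip is at z = 74.1 mm against the 74 mm expected when home, the push is about 15 N, and the slot still lies along the cover. Handing in.

```bash
python3 -c "
from workcell import manip
print(manip.hand_in()); o=manip.get_obs(); print(o['clock'],o['ft_force'],o['position'])"
```

```text
the job is handed in; nothing more can be done
None
the job is handed in; nothing more can be done
```

The cover is in the grey box with its wing away from the copper strip. The wing is latched, and I handed in at about 24.5 s with the shut fingers still pressing the strip end home. The hand-in reports no verdict.

**What I did:** I picked the grey cover up by its handle, turned it about 26° to match the box and lowered it into the opening. I turned the wing about 72° clockwise until the torque jumped at its stop. Then I pressed the strip end down at the press spot.

**Last checks:**
- **Strip end:** the fingertip was at z = 74.1 mm against the 74 mm expected when fully home. The push was about 15 N down, and the gap at that end looked closed in the side picture.
- **Wing:** the slot measured within about 2° of the cover's length, and it still looked lined up in the last picture.
- **Cover fit:** measured before the final press, its centre was within about 1 mm of the box's and it was turned about 1° relative to it. That is near the limit of these measurements: the side and top cameras differed by 1–2 mm.
- **Push:** the first press reached 24 N with an 11 N sideways push, so I eased it to about 15 N, with roughly 5 N sideways left.
- **Other things:** I saw no other thing on the desk disturbed in the close pictures I looked at. I did not take a full view at the end or measure them.

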